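# Turn a sensor housing bore-up for fitting

## Task

Find the blind bore of the eight-sided aluminium sensor housing: lay the housing in the sloped vee cradle with its closed end down on the foot peg and its open bore uphill, and let go of it there (laid the wrong way round, the bore slips over the peg and the housing sits visibly lower). Then take it out of the cradle, turn it until the bore points straight up, and finish while still holding it like that in the gripper, steady and at least 15 cm above the bench, ready for a colleague to drop a sensor capsule in. Leave the other loose things on the bench where they are.

Things in the scene. Friction and masses are not known exactly. Their poses are not given: they have to be found in the camera images.
- housing: Sensor housing: plain aluminium eight-sided bar, 34 mm across flats (flats 14 mm wide), 64 mm long, 0.13 kg. Origin at its middle, on the long axis; +x along that axis out of the bored end. The -x end is closed; outside, both ends are alike. Starts lying on a flat near the bench's middle, axis 17 mm up, two flats vertical, +x anywhere from straight away from the robot to 95 degrees to either side.
- bore_mouth (a point): Centre of the mouth of the housing's round blind bore (20 mm in diameter, 40 mm deep), on the housing's axis, 32 mm from its origin along its +x.
- trough: Sloped vee rail of the grey cradle. Origin: where the housing's middle lies when properly laid in, 70 mm above the bench. +x uphill along the rail, 35 degrees above level, leading away from the robot within 20 degrees; +z square to the slope, upward. The 90-degree vee bears two lower flats and leaves the level side flats free; the rail is 30 mm wide, x -48 to +30 mm, all below z -9 mm.
- peg_end (a point): End of the steel peg at the rail's foot, on the rail's axis at x -32 mm. Peg 12 mm in diameter, 16 mm long, from a foot plate 6 mm thick, 28 mm wide, up to z +8 mm (rail's frame). The closed end rests on the peg; a bore slips over it and the housing sits 16 mm further down. Friction can keep the housing from sliding down by itself.
- cradle: The grey plastic fitting cradle that carries the rail, fixed to the bench left or right of the housing: base plate 120 by 70 mm, 8 mm thick, and two posts 22 mm wide under the rail. Origin on the bench, straight below the rail's origin; its +x is the level direction of uphill.
- sleeve: Bystander: a short round aluminium tube, 38 mm in diameter, 30 mm high, standing beyond the housing. Origin at the centre of its underside.
- screwdriver: Bystander: a screwdriver, 160 mm long, lying on the bench.
- meter: Bystander: a black hand multimeter, 150 by 78 by 34 mm, lying on its back. Origin at the centre of its underside.
- breadboard: Bystander: a white solderless breadboard, 165 by 56 by 9 mm.
- spool: Bystander: a spool of solder wire standing on end, 48 mm in diameter, 48 mm high.
- jar: Bystander: a white plastic jar, 56 mm in diameter, 85 mm high.
- lock_ring: Bystander: a flat round steel ring, 40 mm in diameter, 10 mm high, lying on the bench.
Not all that is in view belongs to the job. Leave any pink look-alike of the cradle alone.

How it is judged:
On the way:
1. the housing lies in the sloped cradle, let go, bore uphill and closed end down on the foot peg (x of housing in the frame of trough between -0.006 and 0.006 m and y of housing in the frame of trough between -0.006 and 0.006 m and z of housing in the frame of trough between -0.005 and 0.005 m and x of bore_mouth in the frame of trough above 0.024 m and contact force between the fingers and housing below 0.1 N and linear speed of housing below 0.02 m/s), for 0.3 s.
At the end, for the whole second after the job is handed in: The gripper holds the housing (more than 1 N on it), bore upward within 12 degrees of vertical, its middle more than 140 mm above the bench, clear of the cradle, and still (under 30 mm/s) (angle between housing's own x axis and vertical below 0.21 rad and height (world z) of housing above 0.14 m and contact force between the fingers and housing above 1 N and contact force between housing and trough below 0.05 N and linear speed of housing below 0.03 m/s and angular speed of housing below 0.2 rad/s); the arm keeps its last pose, push and grip.
It fails at once if a bystander on the bench is pushed more than 30 mm from its place (distance of any of sleeve, screwdriver, meter, breadboard, spool, jar, lock_ring from where it was at the start of the episode above 0.03 m).
It also fails if it takes over 51 s, if anything falls off the work surface, if the arm or the gripper's body presses on something with over 40 N, if the wrist force passes 120 N, or if a joint passes its speed limit or range.

## Robot

A 6-joint arm with a two-finger parallel gripper is mounted at the origin on the work surface. World frame = base frame: x ahead of the robot, y to its left, z up, the work surface at z = 0. Lengths are in m, angles in rad, forces in N, time in s.
With the tool pointing down it reaches from about 0.3 to 0.775 m from the base axis. Payload 14.6 kg.
Tool frame: the origin (TCP) lies at the centre of the arm's flange, where the gripper is bolted on; the fingertips stand 199 mm ahead of it and the grasp point (between the pads) lies 180 mm ahead of it; z points along the fingers, y is the line along which they close (so a half turn about z gives the same grasp; the last joint's range is limited). The gripper opens to 94 mm and grips with 3 to 60 N. Pads are 16 mm wide; open, the fingers measure 119 mm over their backs; the gripper's body (75 mm by 177 mm) begins 78 mm behind the grasp point.
Start: joints at [-1.288, 0.3, 1.521, -0, 1.321, -0.067], TCP at [0.188, -0.517, 0.405] pointing down, gripper open.
Joint ranges: [-3.03, 3.03], [-0.79, 2.21], [0.23, 2.52], [-1.04, 4.18], [0, 3.07], [-2.55, 2.55]. Speed limits (rad/s): [2.22, 2.22, 2.57, 3.14, 3.14, 3.14].

## Interface

Orientations are given as a rotation vector (axis times angle).
In Python, from station import arm, cams gives the robot as it stands.
- The arm moves only by the tool carry_out, never from a script. Its argument "rows" is a list of rows, each a list of 7 numbers: the shift along the tool's x, y, z in m, then the turn, a rotation vector about the tool's x, y, z in degrees, then the finger opening in m, from 0 to 0.094. In form: [[x, y, z, wx, wy, wz, fingers], ...]. A call has 1 to 8 rows; each row is the pose to reach, as a shift and turn from the pose commanded when the call began, along the tool's axes at that moment; what a row does not reach only later rows make up. A row lasts 1/8 s, in which the tool goes at most 62.5 mm and 10.7 degrees, less where a joint would pass 70% of its speed; a pose out of reach is approached as far as the arm can. A call with a gripper value outside its range is refused whole. The fingers move at their own pace and stop on an object; the grip force is fixed at half the most. Time passes only in rows, so rows that repeat a pose let the fingers close. It gives the time, the measured TCP pose, the force, the opening and the grip force at its end, in the units of the state.
- arm.observe(): the state, without advancing time (a new reading comes with each control period).
- cams.capture(name): name is "scene" or "top" or "wrist"; returns the picture (400x640x3 uint8, red, green, blue); there is no depth.
- cams.calibration(name): a dict with "fov_y" (degrees; the focal length in pixels is half the picture's height over the tangent of half this angle, whatever the lens; pixels are square), "cx", "cy" (the principal point, pixels), "k1" (the pictures are not rectified: a ray, as slopes to the right and down, at radius r is drawn at 1 + k1 r^2 times it, then the intrinsics apply), "T" (4x4, takes a point from camera to world coordinates). Camera axes: x right, y down, z forward; pixel columns grow to the right and rows downward; lengths in m; the calibration is good to about 2 mm. A picture is of the moment at which its call begins: read the wrist's pose just before it. calibration takes no time and is no camera call; for the wrist camera it gives the pose at the moment of the call.
- arm.sign_off(): hands the job in; it is judged then, once.
The state is a dict: "time_s": time; "joints": joint angles; "joint_velocities": joint speeds; "joint_torque": joint torques, N m; "tool_pos": TCP position; "tcp_rot": TCP orientation; "ft_force": force on the tool from outside, world axes, zero at the start; "moment": the same for the moment, N m; "grip_width": finger opening in m; "gripper_force": force on a finger pad.
Only numpy, scipy, OpenCV 4.12 (cv2) and the standard library are available. Lean on these libraries where they do the work, as an engineer would, in place of code of your own. Each camera call takes 0.05 s, during which the arm holds its last target. There are 200 camera calls.

## Working session

There is one attempt and no reset: what is moved stays moved. The work goes in short steps, Python scripts to look and compute and a tool call to move; the robot and the scene stay as the last step left them, time stands still between calls to the robot, and variables do not carry over. Pictures are saved under pics/ and viewed, at most 10 in all, crops included, and the job is handed in when it is done.

Besides the shell and the picture viewer there is one more tool, called after "Emit:" as name(argument=value, ...), one argument or row to a line, values as JSON. carry_out: Moves the arm, as the interface text tells. Its arguments: {"type":"object","properties":{"rows":{"type":"array","items":{"type":"array","items":{"type":"number"}}}},"required":["rows"]}

```bash
ls; mkdir -p pics
python3 - <<'E'
from station import arm,cams
import cv2,numpy as np
s=arm.observe();print(s['time_s'],s['tool_pos'],s['tcp_rot'],s['grip_width'])
for n in ('scene','top'):
    im=cams.capture(n);cv2.imwrite(f'pics/{n}0.png',im[:,:,::-1])
    c=cams.calibration(n);print(n,c['fov_y'],c['cx'],c['cy'],c['k1'],np.round(c['T'],3).tolist())
E
```

```text
pics
0.0 [ 0.18847871 -0.51666872  0.40407516] [-3.09253484e+00 -5.46433454e-01  1.76982325e-04] 0.09363934751995959
scene 56.6356532711349 320.128425505318 198.19475100599803 0.011395888283676986 [[0.445, 0.608, -0.657, 1.212], [0.895, -0.288, 0.34, -0.328], [0.018, -0.74, -0.673, 0.719], [0.0, 0.0, 0.0, 1.0]]
top 48.45125828795595 324.4839612732069 202.6730003963461 -0.0954691508209451 [[0.026, -0.982, 0.189, 0.347], [-1.0, -0.027, -0.003, 0.012], [0.008, -0.189, -0.982, 1.29], [0.0, 0.0, 0.0, 1.0]]
```

View pics/scene0.png

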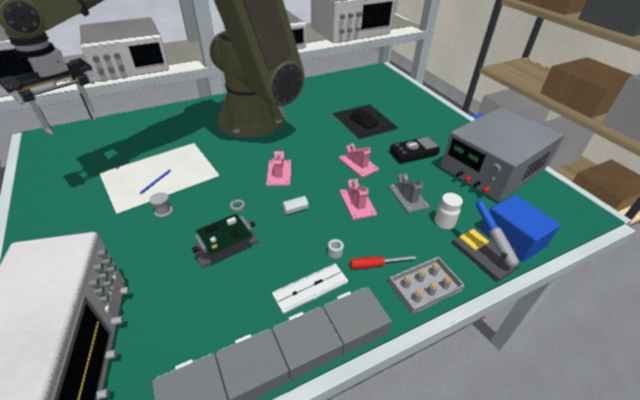

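View pics/top0.png

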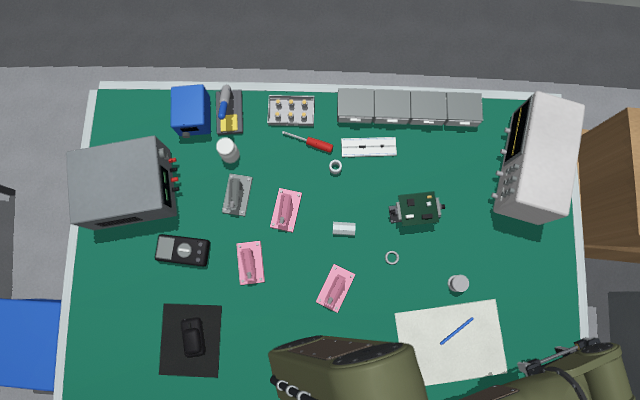

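Candidates for the housing: silver bar at top (344,229) / scene (295,205). Similar things are the sleeve at top (336,167) and lock ring at (392,257). Candidates for the cradle: grey one at top (237,195) / scene (409,194). The pink look-alikes are at top (286,210), (250,263) and (336,288), to be left alone. I choose the bar and the grey cradle. Next I measure them coarsely and then take close crops.

```bash
cat > h.py <<'E'
from station import arm,cams
import cv2,numpy as np
from scipy.spatial.transform import Rotation as R
np.set_printoptions(precision=4,suppress=True)
def ray(c,px):
    f=200/np.tan(np.radians(c['fov_y']/2));px=np.atleast_2d(np.float64(px))
    K=np.array([[f,0,c['cx']],[0,f,c['cy']],[0,0,1]])
    u=cv2.undistortPoints(px[:,None],K,np.array([c['k1'],0,0,0]))[:,0]
    d=np.c_[u,np.ones(len(u))]@c['T'][:3,:3].T
    return c['T'][:3,3],d
def onz(c,px,z):
    o,d=ray(c,px);return o+d*((z-o[2])/d[:,2])[:,None]
def proj(c,P):
    q=(np.atleast_2d(P)-c['T'][:3,3])@c['T'][:3,:3]
    f=200/np.tan(np.radians(c['fov_y']/2));u=q[:,:2]/q[:,2:];u=u*(1+c['k1']*(u**2).sum(1))[:,None]
    return u*f+[c['cx'],c['cy']]
def pose():
    s=arm.observe();return np.array(s['tool_pos']),R.from_rotvec(s['tcp_rot'])
def delta(p,Rt,p0=None,R0=None):  # target TCP pose -> row
    if p0 is None:p0,R0=pose()
    d=R0.inv().apply(np.array(p)-p0);w=np.degrees((R0.inv()*Rt).as_rotvec())
    return np.r_[d*1000,w]   # mm, deg
def frame(z,y):  # rotation from tool z and tool y
    z=np.array(z)/np.linalg.norm(z);y=np.array(y)-z*np.dot(z,y);y/=np.linalg.norm(y)
    return R.from_matrix(np.c_[np.cross(y,z),y,z])
E
python3 - <<'E'
from h import *
c=cams.calibration('top')
for n,px,z in [('housing',(344,229),.02),('cradle',(237,195),.04),('ring',(392,257),.01),('sleeve',(336,167),.03)]: print(n,onz(c,px,z))
w=cams.calibration('wrist');p,r=pose();T=np.array(w['T'])
print('cam in tool',r.inv().apply(T[:3,3]-p),r.inv().as_matrix()@T[:3,:3],w['fov_y'],w['k1'])
ph=onz(c,(344,229),.02)[0]
# view pose above the housing, tool x toward +x world, cam roughly central
t=np.array([0,0,-1]);print(r.as_matrix())
im=cv2.imread('pics/scene0.png')
a=cv2.resize(im[190:220,275:317],None,fx=9,fy=9,interpolation=2);b=cv2.resize(im[165:215,380:440],None,fx=6,fy=6,interpolation=2)
hh=max(a.shape[0],b.shape[0]);q=np.zeros((hh,a.shape[1]+b.shape[1],3),np.uint8);q[:a.shape[0],:a.shape[1]]=a;q[:b.shape[0],a.shape[1]:]=b;cv2.imwrite('pics/crop1.png',q)
E
```

```text
housing [[ 0.5158 -0.0496  0.02  ]]
cradle [[0.603  0.2612 0.04  ]]
ring [[ 0.4395 -0.1899  0.01  ]]
sleeve [[ 0.697  -0.0223  0.03  ]]
cam in tool [ 0.0755 -0.0004  0.0204] [[ 0.0001 -0.9676 -0.2526]
 [ 1.     -0.0001  0.0011]
 [-0.0011 -0.2526  0.9676]] 67.6678564992932 -0.040063150915728804
[[ 0.9394  0.3427 -0.0003]
 [ 0.3427 -0.9394  0.0009]
 [ 0.0001 -0.001  -1.    ]]
```

View pics/crop1.png

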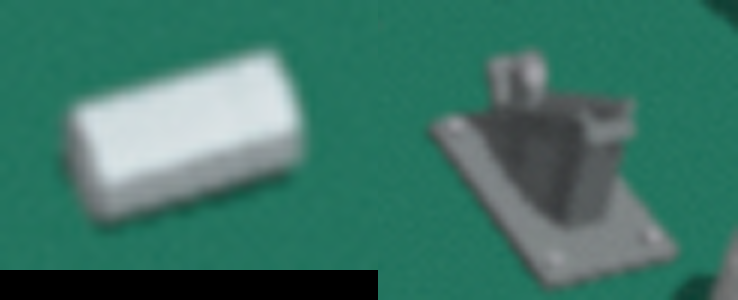

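Run:
```python
from h import *
h=np.array([.516,-.05,.017]);a=np.radians(30.4)
z=[0,-np.sin(a),-np.cos(a)];Rt=frame(z,[1,0,0])
print(Rt.as_matrix())
cam=h+.28*np.array([0,np.cos(np.radians(45)),np.sin(np.radians(45))])
p=cam-Rt.apply([.0755,0,.0204]);print(p,delta(p,Rt))
```

```text
[[ 0.      1.      0.    ]
 [ 0.8625  0.     -0.506 ]
 [-0.506   0.     -0.8625]]
[0.516  0.0932 0.2708] [ 516.6695 -460.5485  133.8633  -18.5816  -26.5307  -68.214 ]
```

Emit:
carry_out(
  rows=[
    [517, -461, 0, 0, 0, -68, 0.094],
  ],
)

```text
time_s: 0.22
tool_pos: [0.2174, -0.4625, 0.4036]
tcp_rot: [-3.028, -0.834, 0.0]
ft_force: [1.5, 0.2, -0.3]
grip_width: 0.0939
gripper_force: 0.0
```

That row was in mm instead of metres, and the step limit clamped it. I use metres from here on.

```bash
sed -i 's/d\*1000,w\]   # mm, deg/d,w]   # m, deg/' h.py
python3 - <<'E'
from h import *
a=np.radians(30.4)
Rt=frame([0,-np.sin(a),-np.cos(a)],[1,0,0])
print(delta([0.516,0.0932,0.2708],Rt))
E
```

```text
[  0.5409  -0.3243   0.1333 -15.7603 -27.6656 -57.7499]
```

Emit:
carry_out(
  rows=[
    [0.54, -0.325, 0.03, 0, 0, -58, 0.094],
    [0.54, -0.325, 0.03, 0, 0, -58, 0.094],
    [0.54, -0.325, 0.03, 0, 0, -58, 0.094],
    [0.54, -0.325, 0.03, 0, 0, -58, 0.094],
    [0.54, -0.325, 0.03, 0, 0, -58, 0.094],
    [0.541, -0.324, 0.133, -15.8, -27.7, -57.7, 0.094],
    [0.541, -0.324, 0.133, -15.8, -27.7, -57.7, 0.094],
    [0.541, -0.324, 0.133, -15.8, -27.7, -57.7, 0.094],
  ],
)

```text
time_s: 1.23
tool_pos: [0.4496, -0.0298, 0.3242]
tcp_rot: [1.916, 1.917, -0.525]
ft_force: [1.1, -1.2, -0.1]
grip_width: 0.0938
gripper_force: 0.0
```

Run:
```python
from h import *
a=np.radians(30.4)
Rt=frame([0,-np.sin(a),-np.cos(a)],[1,0,0])
print(arm.observe()['joints'],delta([0.516,0.0932,0.2708],Rt))
```

```text
[-0.0664  0.1812  1.8963 -0.6095  1.1043  0.2252] [ 0.133   0.0664 -0.017   0.2197  0.4436 -0.0269]
```

Emit:
carry_out(
  rows=[
    [0.133, 0.066, -0.017, 0, 0, 0, 0.094],
    [0.133, 0.066, -0.017, 0, 0, 0, 0.094],
    [0.133, 0.066, -0.017, 0, 0, 0, 0.094],
    [0.133, 0.066, -0.017, 0, 0, 0, 0.094],
  ],
)

```text
time_s: 1.72
tool_pos: [0.5153, 0.0923, 0.2707]
tcp_rot: [1.92, 1.923, -0.525]
ft_force: [-0.1, -0.1, -0.1]
grip_width: 0.0942
gripper_force: 0.0
```

Run:
```python
from h import *
import json
s=arm.observe();print(s['tool_pos'],s['joints'])
c=cams.calibration('wrist');im=cams.capture('wrist')
cv2.imwrite('pics/w1.png',im[:,:,::-1]);np.savez('w1.npz',**c)
```

```text
[0.5153 0.0923 0.2707] [ 0.1756  0.4249  1.7147 -0.574   1.1712  0.4481]
```

View pics/w1.png

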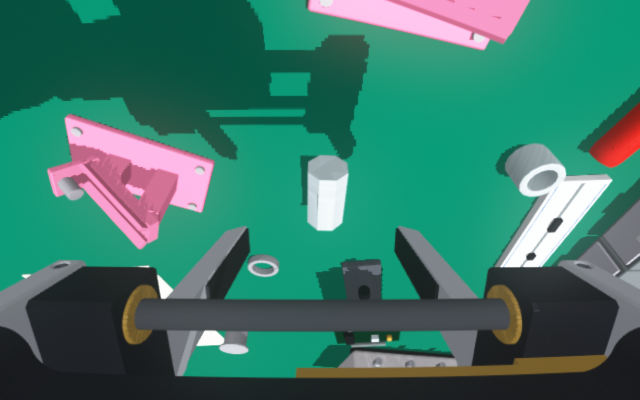

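The wrist view shows the housing at (327,193). Its +y end (upper, near (327,168)) is a grey octagon with no dark hole at this scale. I'll zoom to be sure.

Run:
```python
from h import *
im=cv2.imread('pics/w1.png')[140:245,285:370]
g=cv2.resize(im,None,fx=5.5,fy=5.5,interpolation=cv2.INTER_CUBIC);cv2.imwrite('pics/w1c.png',g)
```

```text
(no output)
```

View pics/w1c.png

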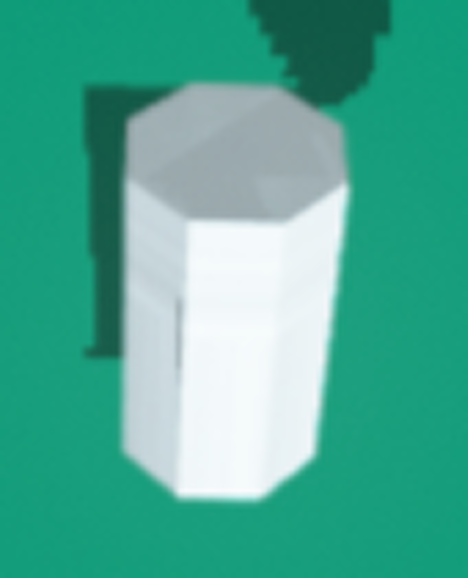

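The crop shows the +y end as a plain closed octagon, so the bore is at the -y end. I take the housing pose from the top flat's corners, crop (190,222), (285,222), (262,498) and (178,496).

Run:
```python
from h import *
c=dict(np.load('w1.npz'))
P=np.array([(190,222),(285,222),(262,498),(178,496)])/5.5+[285,140]-.4
X=onz(c,P,.034);print(X)
a=(X[0]+X[1])/2;b=(X[2]+X[3])/2;m=(a+b)/2;d=(b-a);print('mid',m,'len',np.linalg.norm(d),'bore yaw',np.degrees(np.arctan2(d[1],d[0])))
b=d/np.linalg.norm(d)
# grasp: tool down, tool x = -bore dir (approx +y), grasp point z .023
x=-b;z=np.array([0,0,-1.]);Rt=frame(z,np.cross(z,x));g=m.copy();g[2]=.023
print('above',delta(g+[0,0,.12+.18],Rt))
p0=g+[0,0,.3];print('tcp',p0,Rt.as_rotvec())
c=cams.calibration('top')
im=cv2.imread('pics/top0.png')
hsv=cv2.cvtColor(im,cv2.COLOR_BGR2HSV)[165:225,215:260]
mk=cv2.inRange(hsv,(0,0,40),(180,60,255));n,l,st,ce=cv2.connectedComponentsWithStats(mk)
k=1+st[1:,4].argmax();print(st[k],ce[k]); r=cv2.minAreaRect(np.argwhere(l==k)[:,::-1].astype(np.float32));B=cv2.boxPoints(r)+[215,165];print(B,onz(c,B,.006))
cv2.imwrite('pics/cr.png',cv2.resize(im[165:225,215:260],None,fx=9,fy=9,interpolation=2))
```

```text
[[ 0.5152 -0.014   0.034 ]
 [ 0.5292 -0.014   0.034 ]
 [ 0.5275 -0.0785  0.034 ]
 [ 0.5128 -0.078   0.034 ]]
mid [ 0.5211 -0.0461  0.034 ] len 0.0642423166115833 bore yaw -91.8277173978702
above [-0.1447  0.006   0.0253  0.4822 30.5326  1.7965]
tcp [ 0.5211 -0.0461  0.323 ] [2.2566 2.1857 0.    ]
[  7   9  31  42 942] [21.7834 29.4395]
[[221.1923 212.0385]
 [229.1538 172.2308]
 [252.2308 176.8462]
 [244.2692 216.6539]] [[0.5576 0.3115 0.006 ]
 [0.6789 0.2961 0.006 ]
 [0.6665 0.2259 0.006 ]
 [0.5459 0.2425 0.006 ]]
```

Run:
```python
from h import *
a=np.radians(-14.6)
Rt=frame([0,-np.sin(a),-np.cos(a)],[1,0,0])
p=np.array([.60,.269,.40])-Rt.apply([.0755,0,.0204]);print(p,delta(p,Rt))
```

```text
[0.6    0.1908 0.4007] [ 0.0199  0.0849 -0.162  -0.0065 45.1351  0.0117]
```

Emit:
carry_out(
  rows=[
    [0.02, 0.085, -0.162, 0, 45.1, 0, 0.094],
    [0.02, 0.085, -0.162, 0, 45.1, 0, 0.094],
    [0.02, 0.085, -0.162, 0, 45.1, 0, 0.094],
    [0.02, 0.085, -0.162, 0, 45.1, 0, 0.094],
    [0.02, 0.085, -0.162, 0, 45.1, 0, 0.094],
    [0.02, 0.085, -0.162, 0, 45.1, 0, 0.094],
    [0.02, 0.085, -0.162, 0, 45.1, 0, 0.094],
  ],
)

```text
time_s: 2.65
tool_pos: [0.6001, 0.19, 0.4016]
tcp_rot: [-2.089, -2.086, -0.268]
ft_force: [0.1, 0.4, -0.4]
grip_width: 0.0941
gripper_force: 0.0
```

Run:
```python
from h import *
s=arm.observe();print(s['tool_pos'],s['joints'])
c=cams.calibration('wrist');im=cams.capture('wrist')
cv2.imwrite('pics/w2.png',im[:,:,::-1]);np.savez('w2.npz',**c)
u,v=proj(c,[.61,.269,.04])[0].astype(int);print(u,v)
y0=max(0,v-90);x0=max(0,u-90);print(x0,y0);cv2.imwrite('pics/w2c.png',cv2.resize(im[y0:y0+180,x0:x0+180,::-1],None,fx=3.3,fy=3.3,interpolation=2))
```

```text
[0.6001 0.19   0.4016] [0.2207 0.4708 1.2988 0.2547 1.3214 0.165 ]
327 197
237 107
```

View pics/w2c.png

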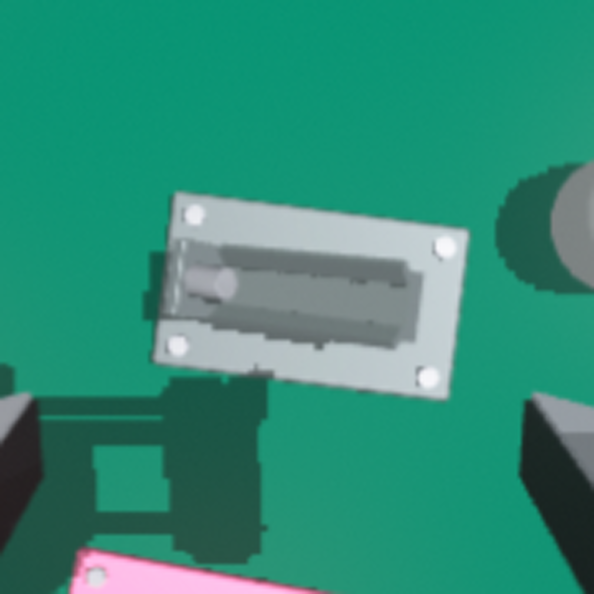

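The crop shows the grey cradle with plate corners (175,192), (468,230), (447,399) and (153,362). The foot plate and peg are at the near-robot end, with the peg tip around (226,283), and the rail rises to the right (+x).

Run:
```python
from h import *
c=dict(np.load('w2.npz'))
f=lambda P:np.array(P,float)/3.3+[237,107]-.35
X=onz(c,f([(175,192),(468,230),(447,399),(153,362)]),.008);print(X,X.mean(0))
d=X[1]+X[2]-X[0]-X[3];yaw=np.arctan2(d[1],d[0]);print('yaw',np.degrees(yaw),np.linalg.norm(d)/2)
u=np.array([np.cos(yaw),np.sin(yaw),0])
s,co=np.sin(np.radians(35)),np.cos(np.radians(35))
pe=onz(c,f([(226,283)]),.07-.032*s)[0];o=pe+u*.032*co;print('peg',pe,'origin from peg',o)
# project hypotheses
ex=u*co+np.array([0,0,s]);ey=np.array([-u[1],u[0],0]);ez=np.cross(ex,ey)
for O in (X.mean(0),o):
  O=np.array([O[0],O[1],.07])
  Q=[O-.032*ex,O-.048*ex+.014*ey+.008*ez,O-.048*ex-.014*ey+.008*ez,O+.03*ex+.015*ey-.009*ez,O+.03*ex-.015*ey-.009*ez]
  print((proj(c,Q)-[237,107]+.35)*3.3)
```

```text
[[0.561  0.3118 0.008 ]
 [0.6779 0.2965 0.008 ]
 [0.6695 0.229  0.008 ]
 [0.5521 0.244  0.008 ]] [0.6151 0.2704 0.008 ]
yaw -7.357078919532004 0.11808562070375257
peg [0.5836 0.2746 0.0516] origin from peg [0.6096 0.2712 0.0516]
[[241.6379 285.4113]
 [197.6908 240.3501]
 [187.7658 318.185 ]
 [414.6324 259.9276]
 [402.9524 351.2325]]
[[226.     283.    ]
 [182.1778 237.9619]
 [172.2556 315.7914]
 [397.6656 257.2958]
 [385.9861 348.622 ]]
```

Run:
```python
from h import *
b=np.radians(-91.8);x=-np.array([np.cos(b),np.sin(b),0]);z=np.array([0,0,-1.])
Rt=frame(z,np.cross(z,x));print(delta([.5211,-.0461,.30],Rt),delta([.5211,-.0461,.203],Rt))
```

```text
[ -0.2543  -0.0788   0.0389  -0.1309 -14.5307   1.7333] [ -0.2786  -0.079    0.1328  -0.1309 -14.5307   1.7333]
```

Emit:
carry_out(
  rows=[
    [-0.254, -0.079, 0.039, -0.1, -14.5, 1.7, 0.094],
    [-0.254, -0.079, 0.039, -0.1, -14.5, 1.7, 0.094],
    [-0.254, -0.079, 0.039, -0.1, -14.5, 1.7, 0.094],
    [-0.254, -0.079, 0.039, -0.1, -14.5, 1.7, 0.094],
    [-0.254, -0.079, 0.039, -0.1, -14.5, 1.7, 0.094],
    [-0.254, -0.079, 0.039, -0.1, -14.5, 1.7, 0.094],
    [-0.254, -0.079, 0.039, -0.1, -14.5, 1.7, 0.094],
  ],
)

```text
time_s: 3.58
tool_pos: [0.5217, -0.0441, 0.3002]
tcp_rot: [-2.253, -2.188, -0.002]
ft_force: [-0.3, 1.2, -0.0]
grip_width: 0.0939
gripper_force: 0.0
```

Run:
```python
from h import *
b=np.radians(-91.8);x=-np.array([np.cos(b),np.sin(b),0]);z=np.array([0,0,-1.])
Rt=frame(z,np.cross(z,x));print(pose()[0],delta([.5211,-.0461,.203],Rt))
c=cams.calibration('wrist');im=cams.capture('wrist');np.savez('w3.npz',**c)
hsv=cv2.cvtColor(im,cv2.COLOR_RGB2HSV);u,v=proj(c,[.521,-.046,.03])[0].astype(int);x0,y0=u-80,v-70
mk=cv2.inRange(hsv,(0,0,170),(180,50,255))[y0:y0+140,x0:x0+160]
n,l,st,ce=cv2.connectedComponentsWithStats(mk);k=l[70,80];print(u,v,k,st[k],ce[k]+[x0,y0])
r=cv2.minAreaRect(np.argwhere(l==k)[:,::-1].astype(np.float32));B=cv2.boxPoints(r)+[x0,y0];W=onz(c,B,.025);print(W,W.mean(0))
cv2.imwrite('pics/w3.png',im[:,:,::-1])
```

```text
[ 0.5217 -0.0441  0.3002] [-0.0021 -0.0006  0.0972  0.0193 -0.0709  0.1271]
318 212 2 [  62   56   27   50 1013] [314.5163 219.7088]
[[ 0.505  -0.0341  0.025 ]
 [ 0.5279 -0.0347  0.025 ]
 [ 0.5267 -0.0814  0.025 ]
 [ 0.5027 -0.0807  0.025 ]] [ 0.5156 -0.0577  0.025 ]
```

Emit:
carry_out(
  rows=[
    [-0.002, -0.0006, 0.05, 0, 0, 0, 0.094],
    [-0.002, -0.0006, 0.097, 0, 0, 0, 0.094],
    [-0.002, -0.0006, 0.097, 0, 0, 0, 0.094],
    [-0.002, -0.0006, 0.097, 0, 0, 0, 0.02],
    [-0.002, -0.0006, 0.097, 0, 0, 0, 0.02],
    [-0.002, -0.0006, 0.097, 0, 0, 0, 0.02],
    [-0.002, -0.0006, 0.097, 0, 0, 0, 0.02],
    [-0.002, -0.0006, 0.097, 0, 0, 0, 0.02],
  ],
)

```text
time_s: 4.62
tool_pos: [0.5203, -0.0471, 0.2025]
tcp_rot: [-2.254, -2.186, -0.001]
ft_force: [-0.8, -0.0, 0.5]
grip_width: 0.0475
gripper_force: 0.0
```

Emit:
carry_out(
  rows=[
    [0, 0, 0, 0, 0, 0, 0.02],
    [0, 0, 0, 0, 0, 0, 0.02],
    [0, 0, 0, 0, 0, 0, 0.02],
  ],
)

```text
time_s: 5.0
tool_pos: [0.5203, -0.0471, 0.2025]
tcp_rot: [-2.254, -2.186, -0.0]
ft_force: [0.0, 0.1, 1.0]
grip_width: 0.0339
gripper_force: 30.0
```

```bash
cat >> h.py <<'E'
yaw=np.radians(-7.4);O=np.array([.611,.271,.07]);GR=np.array([.001,0,.1855])
u=np.array([np.cos(yaw),np.sin(yaw),0]);s35,c35=np.sin(np.radians(35)),np.cos(np.radians(35))
ex=u*c35+np.array([0,0,s35]);ey=np.array([-u[1],u[0],0]);ez=np.cross(ex,ey)
RT=frame(-ez,ey)
def tcp(dx,dz,dy=0,g=GR): return O+dx*ex+dy*ey+dz*ez-RT.apply(g)
E
python3 - <<'E'
from h import *
p0,R0=pose()
print('hi',delta(tcp(.006,.12),RT),'step2 from hi',RT.inv().apply(tcp(.006,.04)-tcp(.006,.12)),tcp(.006,.12))
E
```

```text
hi [  0.3376  -0.0878  -0.1212 -25.6887 -28.4769 -81.5078] step2 from hi [ 0.   -0.    0.08] [0.4429 0.2928 0.3243]
```

Emit:
carry_out(
  rows=[
    [0, 0, -0.06, 0, 0, 0, 0.02],
    [0, 0, -0.12, 0, 0, 0, 0.02],
    [0, 0, -0.17, 0, 0, 0, 0.02],
    [0.05, -0.01, -0.17, -3, -3, -9, 0.02],
    [0.1, -0.02, -0.17, -6, -6, -17, 0.02],
    [0.15, -0.035, -0.17, -9, -9, -26, 0.02],
    [0.2, -0.05, -0.16, -11, -12, -35, 0.02],
    [0.25, -0.06, -0.15, -14, -15, -44, 0.02],
  ],
)

```text
time_s: 6.0
tool_pos: [0.4673, 0.206, 0.3527]
tcp_rot: [1.113, 2.561, -0.023]
ft_force: [1.2, -0.2, -1.0]
grip_width: 0.0338
gripper_force: 30.0
```

Run:
```python
from h import *
print(arm.observe()['joints'],delta(tcp(.006,.12),RT))
```

```text
[ 0.3791  0.235   1.7409 -0.3178  0.9501 -0.214 ] [  0.0858   0.0392   0.0061 -11.3814 -13.1893 -37.3408]
```

Emit:
carry_out(
  rows=[
    [0.086, 0.039, 0.006, -11.4, -13.2, -37.3, 0.02],
    [0.086, 0.039, 0.006, -11.4, -13.2, -37.3, 0.02],
    [0.086, 0.039, 0.006, -11.4, -13.2, -37.3, 0.02],
    [0.086, 0.039, 0.006, -11.4, -13.2, -37.3, 0.02],
    [0.086, 0.039, 0.006, -11.4, -13.2, -37.3, 0.02],
    [0.086, 0.039, 0.006, -11.4, -13.2, -37.3, 0.02],
  ],
)

```text
time_s: 6.75
tool_pos: [0.4438, 0.2913, 0.3246]
tcp_rot: [0.176, 2.528, -0.051]
ft_force: [0.6, 0.5, -1.7]
grip_width: 0.034
gripper_force: 30.0
```

Run:
```python
from h import *
print(arm.observe()['joints'],pose()[0],delta(tcp(.006,.04),RT))
c=cams.calibration('scene');im=cams.capture('scene')
u_,v=proj(c,O+.12*ez+.03*ex)[0].astype(int);print(u_,v)
a=cv2.resize(im[v-40:v+60,u_-50:u_+50,::-1],None,fx=4,fy=4,interpolation=2)
c=cams.calibration('wrist');w=cams.capture('wrist');np.savez('w4.npz',**c);cv2.imwrite('pics/w4.png',w[:,:,::-1])
b=w[0:400,120:520,::-1];cv2.imwrite('pics/c4.png',np.hstack([a,b]))
```

```text
[ 0.5611  0.2923  1.7619 -0.6108  0.6922 -0.471 ] [0.4438 0.2913 0.3246] [ 0.0009  0.0016  0.0796 -0.1667 -0.1589 -0.5244]
411 133
```

View pics/c4.png

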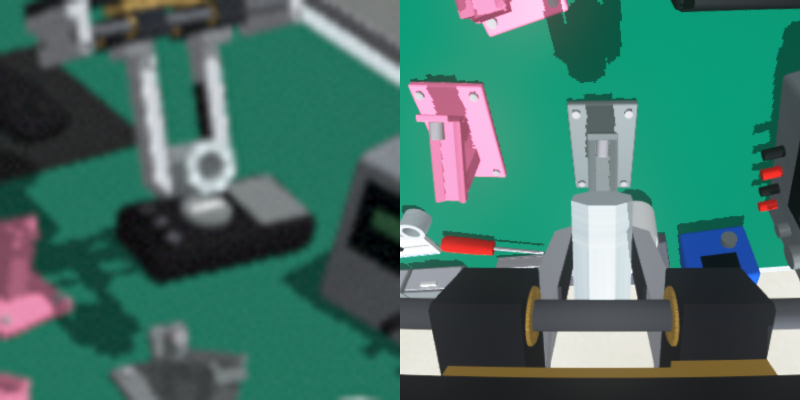

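The left half shows the open bore ring at (208,165) facing uphill toward the scene camera. The right half shows the closed end at (602,195) in line with the peg at (603,150). Next is lowering, kept 10 mm uphill of the peg.

Emit:
carry_out(
  rows=[
    [-0.003, 0.0015, 0.05, -0.2, -0.2, -0.5, 0.02],
    [-0.003, 0.0015, 0.08, -0.2, -0.2, -0.5, 0.02],
    [-0.003, 0.0015, 0.1, -0.2, -0.2, -0.5, 0.02],
    [-0.003, 0.0015, 0.112, -0.2, -0.2, -0.5, 0.02],
    [-0.003, 0.0015, 0.112, -0.2, -0.2, -0.5, 0.02],
  ],
)

```text
time_s: 7.48
tool_pos: [0.5101, 0.284, 0.2341]
tcp_rot: [0.16, 2.525, -0.051]
ft_force: [-0.8, -0.4, -2.3]
grip_width: 0.0335
gripper_force: 30.0
```

Run:
```python
from h import *
print(pose()[0],delta(tcp(.010,0),RT),arm.observe()['ft_force'])
```

```text
[0.5101 0.284  0.2341] [-0.0002  0.0001  0.0073  0.0474  0.0658  0.1349] [-0.7583 -0.4268 -2.2739]
```

Emit:
carry_out(
  rows=[
    [0, 0, 0.002, 0, 0, 0, 0.02],
    [0, 0, 0.004, 0, 0, 0, 0.02],
    [0, 0, 0.005, 0, 0, 0, 0.02],
    [0, 0, 0.005, 0, 0, 0, 0.02],
  ],
)

```text
time_s: 7.98
tool_pos: [0.5127, 0.2838, 0.231]
tcp_rot: [0.159, 2.524, -0.051]
ft_force: [-4.8, -1.1, 3.9]
grip_width: 0.0337
gripper_force: 30.0
```

Emit:
carry_out(
  rows=[
    [0, 0, 0.001, 0, 0, 0, 0.02],
    [0, 0, 0.002, 0, 0, 0, 0.02],
  ],
)

```text
time_s: 8.22
tool_pos: [0.5134, 0.2835, 0.2304]
tcp_rot: [0.16, 2.524, -0.053]
ft_force: [-28.6, -10.3, 26.9]
grip_width: 0.0342
gripper_force: 30.0
```

Emit:
carry_out(
  rows=[
    [0, -0.001, -0.0015, 0, 0, 0, 0.02],
    [0, -0.001, -0.0015, 0, 0, 0, 0.02],
  ],
)

```text
time_s: 8.48
tool_pos: [0.513, 0.2828, 0.2302]
tcp_rot: [0.159, 2.524, -0.05]
ft_force: [0.2, 0.4, -2.1]
grip_width: 0.034
gripper_force: 29.9
```

Emit:
carry_out(
  rows=[
    [0.002, 0, 0, 0, 0, 0, 0.02],
    [0.004, 0, 0, 0, 0, 0, 0.02],
    [0.005, 0, 0, 0, 0, 0, 0.02],
  ],
)

```text
time_s: 8.85
tool_pos: [0.5089, 0.2832, 0.227]
tcp_rot: [0.159, 2.525, -0.051]
ft_force: [-0.1, -0.7, -0.5]
grip_width: 0.0337
gripper_force: 29.9
```

Emit:
carry_out(
  rows=[
    [0.001, 0, 0, 0, 0, 0, 0.02],
    [0.002, 0, 0, 0, 0, 0, 0.02],
  ],
)

```text
time_s: 9.1
tool_pos: [0.5073, 0.2834, 0.2259]
tcp_rot: [0.159, 2.525, -0.051]
ft_force: [0.5, -0.7, -1.0]
grip_width: 0.0338
gripper_force: 29.9
```

Emit:
carry_out(
  rows=[
    [0.001, 0, 0, 0, 0, 0, 0.02],
    [0.0015, 0, 0, 0, 0, 0, 0.02],
  ],
)

```text
time_s: 9.35
tool_pos: [0.506, 0.2836, 0.2251]
tcp_rot: [0.159, 2.525, -0.051]
ft_force: [-0.5, -0.3, -1.2]
grip_width: 0.0338
gripper_force: 29.9
```

Emit:
carry_out(
  rows=[
    [0.001, 0, 0, 0, 0, 0, 0.02],
    [0.0015, 0, 0, 0, 0, 0, 0.02],
  ],
)

```text
time_s: 9.6
tool_pos: [0.5048, 0.2837, 0.2242]
tcp_rot: [0.159, 2.525, -0.051]
ft_force: [-0.7, -0.5, -1.3]
grip_width: 0.0338
gripper_force: 29.9
```

Estimated x is now 0, with no peg contact yet. I continue in small steps.

Emit:
carry_out(
  rows=[
    [0.001, 0, 0, 0, 0, 0, 0.02],
    [0.0015, 0, 0, 0, 0, 0, 0.02],
  ],
)

```text
time_s: 9.85
tool_pos: [0.5036, 0.2839, 0.2234]
tcp_rot: [0.159, 2.525, -0.051]
ft_force: [-0.6, -0.0, -1.0]
grip_width: 0.0338
gripper_force: 29.9
```

Emit:
carry_out(
  rows=[
    [0.001, 0, 0, 0, 0, 0, 0.02],
    [0.0015, 0, 0, 0, 0, 0, 0.02],
  ],
)

```text
time_s: 10.1
tool_pos: [0.5024, 0.284, 0.2225]
tcp_rot: [0.159, 2.525, -0.051]
ft_force: [0.7, -0.5, 0.2]
grip_width: 0.0339
gripper_force: 29.9
```

Emit:
carry_out(
  rows=[
    [0.001, 0, 0, 0, 0, 0, 0.02],
    [0.0015, 0, 0, 0, 0, 0, 0.02],
  ],
)

```text
time_s: 10.35
tool_pos: [0.5014, 0.2842, 0.2219]
tcp_rot: [0.159, 2.524, -0.05]
ft_force: [4.2, -1.3, 0.7]
grip_width: 0.0338
gripper_force: 29.9
```

Peg contact is felt at +4 N. Releasing now.

Emit:
carry_out(
  rows=[
    [0.0005, 0, 0.001, 0, 0, 0, 0.02],
    [0.0005, 0, 0.001, 0, 0, 0, 0.06],
    [0.0005, 0, 0.001, 0, 0, 0, 0.06],
    [0.0005, 0, 0.001, 0, 0, 0, 0.06],
    [0.0005, 0, 0.001, 0, 0, 0, 0.06],
    [0.0005, 0, 0.001, 0, 0, 0, 0.06],
    [0.0005, 0, 0.001, 0, 0, 0, 0.06],
  ],
)

```text
time_s: 11.22
tool_pos: [0.5014, 0.2842, 0.2205]
tcp_rot: [0.159, 2.525, -0.051]
ft_force: [0.0, -0.3, -0.2]
grip_width: 0.0599
gripper_force: 0.0
```

Run:
```python
from h import *
c=cams.calibration('scene');im=cams.capture('scene')
u_,v=proj(c,O)[0].astype(int)
a=cv2.resize(im[v-40:v+40,u_-40:u_+40,::-1],None,fx=5,fy=5,interpolation=2)
c=cams.calibration('wrist');w=cams.capture('wrist');np.savez('w5.npz',**c)
cv2.imwrite('pics/c5.png',np.hstack([a,w[0:400,120:520,::-1]]));print(arm.observe()['time_s'])
P=[O-.032*ex+k*np.array(ez)*0 for k in (0,)]+[O-.032*ex-.016*ex]
print(proj(c,P)-[120,0]+[400,0])
```

```text
11.325
[[600.9594 200.5994]
 [601.0363 173.0092]]
```

View pics/c5.png

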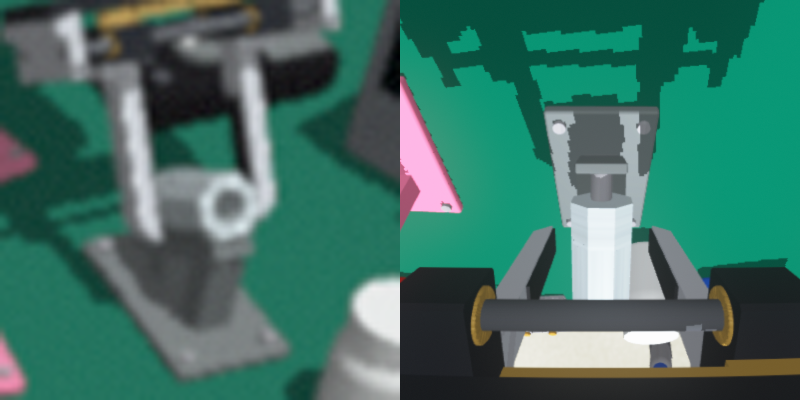

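The housing lies in the vee with its bore uphill (left half, ring at (228,207)). Its closed end, at about (600,200), sits on the peg where x=0 is predicted (601,200), and both fingers are clear. Next I back off, turn the tool vertical and regrasp, so that the final turn is only 55°.

Run:
```python
from h import *
Rv=frame([0,0,-1],ey)
print(delta(O+[0,0,.10+.18],Rv), delta(O+[0,0,.182],Rv))
```

```text
[-0.1648  0.0006 -0.0424  0.0404 35.1123  0.1943] [-0.1084  0.0007  0.0377  0.0404 35.1123  0.1943]
```

Emit:
carry_out(
  rows=[
    [0, 0, -0.05, 0, 0, 0, 0.06],
    [0, 0, -0.1, 0, 0, 0, 0.06],
    [-0.06, 0, -0.09, 0, 10, 0, 0.06],
    [-0.12, 0.0006, -0.06, 0, 20, 0.2, 0.06],
    [-0.165, 0.0006, -0.042, 0, 30, 0.2, 0.06],
    [-0.165, 0.0006, -0.042, 0, 35.1, 0.2, 0.06],
    [-0.165, 0.0006, -0.042, 0, 35.1, 0.2, 0.06],
    [-0.165, 0.0006, -0.042, 0, 35.1, 0.2, 0.06],
  ],
)

```text
time_s: 12.32
tool_pos: [0.6109, 0.2712, 0.3497]
tcp_rot: [0.202, 3.133, 0.0]
ft_force: [-0.3, -0.7, 0.2]
grip_width: 0.0602
gripper_force: 0.0
```

Run:
```python
from h import *
Rv=frame([0,0,-1],ey)
print(arm.observe()['joints'],delta(O+[0,0,.182],Rv))
```

```text
[ 0.363   0.6096  1.2052 -0.0007  1.3247 -1.079 ] [ 0.0001 -0.0002  0.0977  0.0229  0.1225  0.0324]
```

Emit:
carry_out(
  rows=[
    [0, 0, 0.05, 0, 0, 0, 0.06],
    [0, 0, 0.098, 0, 0, 0, 0.06],
    [0, 0, 0.098, 0, 0, 0, 0.06],
    [0, 0, 0.098, 0, 0, 0, 0.02],
    [0, 0, 0.098, 0, 0, 0, 0.02],
    [0, 0, 0.098, 0, 0, 0, 0.02],
    [0, 0, 0.098, 0, 0, 0, 0.02],
    [0, 0, 0.098, 0, 0, 0, 0.02],
  ],
)

```text
time_s: 13.32
tool_pos: [0.6118, 0.27, 0.2536]
tcp_rot: [0.203, 3.134, -0.001]
ft_force: [-4.7, -9.8, 8.8]
grip_width: 0.0335
gripper_force: 30.0
```

Run:
```python
from h import *
a=np.radians(55);z=u*np.sin(a)-np.array([0,0,np.cos(a)])
print(delta(O+[0,0,.2]-.18*z,frame(z,ey)))
```

```text
[  0.1482   0.0007  -0.1199  -0.0521 -54.9128  -0.0085]
```

Emit:
carry_out(
  rows=[
    [0, 0, -0.03, 0, 0, 0, 0.02],
    [0, 0, -0.08, 0, 0, 0, 0.02],
    [0, 0, -0.12, 0, 0, 0, 0.02],
    [0.03, 0, -0.12, 0, -10, 0, 0.02],
    [0.06, 0, -0.12, 0, -20, 0, 0.02],
    [0.09, 0, -0.12, 0, -30, 0, 0.02],
    [0.12, 0, -0.12, 0, -40, 0, 0.02],
    [0.148, 0, -0.12, 0, -49, 0, 0.02],
  ],
)

```text
time_s: 14.32
tool_pos: [0.4636, 0.2899, 0.3726]
tcp_rot: [0.147, 2.277, -0.064]
ft_force: [0.4, 0.2, -0.8]
grip_width: 0.0339
gripper_force: 30.0
```

Emit:
carry_out(
  rows=[
    [0, 0, 0, 0, -6, 0, 0.02],
    [0, 0, 0, 0, -6, 0, 0.02],
    [0, 0, 0, 0, -6, 0, 0.02],
    [0, 0, 0, 0, -6, 0, 0.02],
  ],
)

```text
time_s: 14.82
tool_pos: [0.4684, 0.2892, 0.3796]
tcp_rot: [0.14, 2.193, -0.072]
ft_force: [0.7, -0.4, -1.7]
grip_width: 0.034
gripper_force: 30.0
```

Run:
```python
from h import *
s=arm.observe();p,r=pose();print(s['time_s'],s['joints'],r.as_matrix()[:,2],p+.18*r.as_matrix()[:,2],s['gripper_force'])
H=p+.18*r.as_matrix()[:,2]
c=cams.calibration('scene');im=cams.capture('scene')
u_,v=proj(c,H)[0].astype(int)
a=cv2.resize(im[v-40:v+40,u_-40:u_+40,::-1],None,fx=5,fy=5,interpolation=2)
w=cams.capture('wrist')
cv2.imwrite('pics/c6.png',np.hstack([a,w[0:400,120:520,::-1]]))
c2=(proj(c,[H-[0,0,.032],H+[0,0,.032]])-[u_-40,v-40])*5;print(c2)
```

```text
14.825 [ 0.5528  0.2578  1.7078 -1.0409  0.6321 -0.1856] [ 0.8037 -0.1031 -0.586 ] [0.6131 0.2706 0.2742] 29.975786843345134
[[187.4477 262.8629]
 [216.0337 143.7652]]
```

View pics/c6.png

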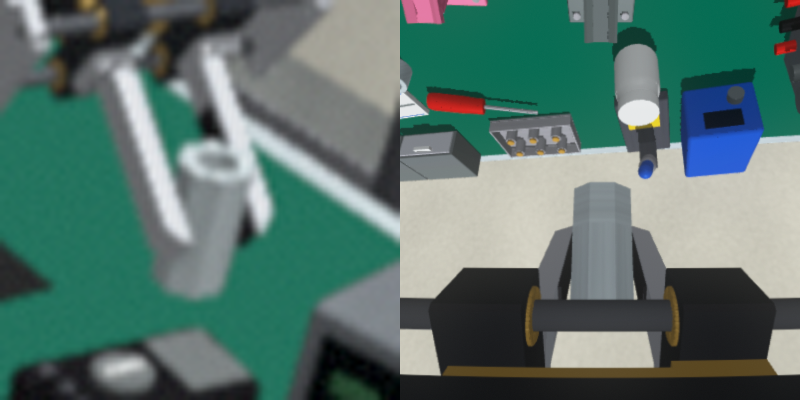

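The bore opening is at the top (215,160) and the housing axis is parallel to the projected vertical. Joint 4 sits at its range limit, so I slide the tool sideways toward the arm's plane to relieve it.

Emit:
carry_out(
  rows=[
    [0, -0.02, 0, 0, 0, 0, 0.02],
    [0, -0.06, 0, 0, 0, 0, 0.02],
    [0, -0.1, 0, 0, -0.5, 0, 0.02],
    [0, -0.14, 0, 0, -1, 0, 0.02],
    [0, -0.17, 0, 0, -1, 0, 0.02],
    [0, -0.18, 0, 0, -1, 0, 0.02],
    [0, -0.18, 0, 0, -1, 0, 0.02],
    [0, -0.18, 0, 0, -1, 0, 0.02],
  ],
)

```text
time_s: 15.92
tool_pos: [0.4453, 0.1114, 0.3795]
tcp_rot: [0.139, 2.176, -0.071]
ft_force: [0.0, 0.8, -1.3]
grip_width: 0.0338
gripper_force: 30.0
```

Run:
```python
from h import *
s=arm.observe();p,r=pose();z=r.as_matrix()[:,2];H=p+.18*z;print(s['time_s'],s['joints'],np.abs(s['joint_velocities']).max(),r.as_matrix(),H,s['gripper_force'])
# housing axis in the tool frame from regrasp: tilt check in the scene view
c=cams.calibration('scene');im=cams.capture('scene');u_,v=proj(c,H)[0].astype(int)
a=cv2.resize(im[v-40:v+40,u_-40:u_+40,::-1],None,fx=7,fy=7,interpolation=2)
for k in (-.032,.032): print((proj(c,H+[0,0,k])[0]-[u_-40,v-40])*7)
cv2.imwrite('pics/c7.png',a)
```

```text
15.925 [ 0.2071  0.0335  1.9702 -0.9449  0.3373 -0.4565] 0.007759145446155801 [[-0.5671  0.1267  0.8139]
 [ 0.0737  0.9919 -0.1031]
 [-0.8204  0.0016 -0.5718]] [0.5918 0.0928 0.2765] 29.975620861222623
[274.7593 364.7529]
[292.6884 192.7817]
```

View pics/c7.png

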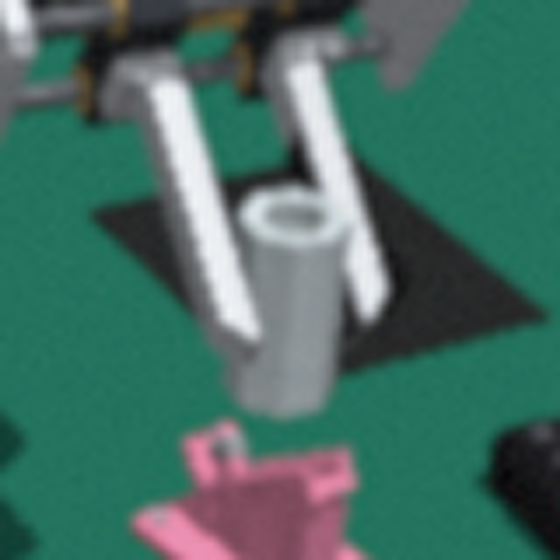

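The bore points up at (295,215), the axis is parallel to the projected vertical, the height is about 0.27 m, all joints are in range and the arm is still. Handing in.

```bash
python3 -c "
from station import arm
print(arm.sign_off())"
```

```text
the job is handed in; nothing more can be done
None
```

I laid the housing in the grey cradle bore uphill on the peg and let go, then lifted it out and handed in holding it bore up about 27 cm above the bench; no verdict came back.

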